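Stop-button check on the centrifuge's stop station

ROBOT

A 6-joint arm with a two-finger parallel gripper is mounted at the origin on a cart in front of the work surface, level with it; the furniture and walls round the work are solid. World frame = base frame: x ahead of the robot, y to its left, z up, the work surface at z = 0. Lengths are in m, angles in rad, forces in N, time in s.
With the tool pointing down it reaches from about 0.425 to 0.95 m from the base axis. Payload 3.5 kg.
Tool frame: the origin (TCP) lies on the centre line of the jaws, within the pads' length; the fingertips stand 11 mm ahead of it and the grasp point (between the pads) lies 8 mm behind it; z points along the fingers, y is the line along which they close (so a half turn about z gives the same grasp; the last joint's range is limited). The gripper opens to 85 mm and grips with 20 to 120 N. Pads are 22 mm wide; open, the fingers measure 114 mm over their backs; the gripper's body (76 mm by 85 mm) begins 54 mm behind the grasp point. The pads swing forward as they close: fully open they stand 13 mm farther back than shut.
Start: joints at [1.159, 0.286, 1.577, -0, 1.279, -0.15], TCP at [0.175, 0.652, 0.242] pointing down, gripper open.
Joint ranges: [-2.77, 2.77], [-0.9, 2.22], [0.21, 2.48], [-1.53, 4.67], [0.24, 2.81], [-2.84, 2.84]. Speed limits (rad/s): [2.79, 2.79, 3.14, 3.14, 3.14, 3.14].

INTERFACE

Orientations are given as a unit quaternion [x, y, z, w].
In Python, from plant import ctrl gives the robot as it stands.
- The arm moves only by the tool step_arm, never from a script. Its argument "motion" is a list of rows, each an object with "offset": the shift along the tool's x, y, z in m, a list of three; "twist": the turn about the tool's z in degrees. A call has 1 to 12 rows; each row is the pose to reach, as a shift and turn from the pose commanded when the call began, along the tool's axes at that moment; what a row does not reach only later rows make up. A row lasts 1/10 s, in which the tool goes at most 50 mm and 8.59 degrees, less where a joint would pass 70% of its speed; a pose out of reach is approached as far as the arm can. A call with a gripper value outside its range is refused whole. "gripper" is the finger opening in m, from 0 to 0.0854, set as the call begins (left out, the last holds). The fingers move at their own pace and stop on an object; "grip_force" is the grip in N (left out, the last holds). Time passes only in rows, so rows that repeat a pose let the fingers close. It gives the time, the measured TCP pose, the force, the opening and the grip force at its end, in the units of the state.
- ctrl.get_state(): the state, without advancing time (a new reading comes with each control period).
- ctrl.read_camera(name): name is "scene" or "top" or "wrist"; returns the picture (400x640x3 uint8, blue, green, red); there is no depth.
- ctrl.calibration(name): a dict with "fx", "fy", "cx", "cy" (pixels), "cam_to_world" (4x4, takes a point from camera to world coordinates). Camera axes: x right, y up, looking along -z (the intrinsics and any distortion apply to the point x, -y, -z); pixel columns grow to the right and rows downward; lengths in m; the calibration is good to about 2 mm. A picture is of the moment at which its call begins: read the wrist's pose just before it. calibration takes no time and is no camera call; for the wrist camera it gives the pose at the moment of the call.
- ctrl.sign_off(): hands the job in; it is judged then, once.
The state is a dict: "time": time; "qpos": joint angles; "dq": joint speeds; "joint_efforts": joint torques, N m; "eef_pos": TCP position; "tcp_rot": TCP orientation; "contact_force": force on the tool from outside, world axes, zero at the start; "wrist_torque": the same for the moment, N m; "opening": opening from 0.0 (shut) to 1.0 (fully open); "finger_force": force on a finger pad.
Only numpy, scipy, OpenCV 4.12 (cv2) and the standard library are available. Lean on these libraries where they do the work, as an engineer would, in place of code of your own. Each camera call takes 0.05 s, during which the arm holds its last target. There are 200 camera calls.

TASK

Do the stop-button check on the yellow stop station: press the red mushroom button straight down until it latches, then, with one fingertip or the closed fingers, push one of its wings round clockwise (seen from above) until the head pops back up, and after that press the green button fully in and let it go. Push only: never take the red head between the fingers to turn it, and do not press the blue button. Leave the things lying round the station where they are, without lifting or shifting them.

Things in the scene. Friction and masses are not known exactly. Their poses are not given: they have to be found in the camera images.
- station: Stop station fixed to the worktop: yellow box with black top plate on a grey foot, 120 (x) by 240 (y) by 60 mm high. Origin at the centre of its underside; z up; at yaw 0 its long side lies along world y. The red mushroom stands at the centre of its top, the green and the blue push button 78 mm to either side of it along the station's y axis (sides vary).
- stop_top (a point): Centre of the domed top of the red head, 104 mm above the worktop when up, 96 mm when latched. Round cap, 40 mm diameter, 20 mm high, with two straight wings (14 mm wide, 13 mm high) out to 40 mm from the axis; wings' top 5 mm, underside 18 mm below this point. The frame turns with the head: x along the wings, z up. Unturned, the wings lie along the station's x axis (to and from the robot).
- stop_press (a joint): How far the red head is pressed down, m: 0 = up (released), 0.008 = fully down. Snap action: it resists with about 3 N at first, and past half its travel it snaps down and stays latched by itself. It comes up only by twisting.
- stop_twist (a joint): How far the red head is turned clockwise seen from above, rad: 0 to 0.8. Latched, it stands at 0 to 0.05. Pushing it round takes about 0.07 N m (2 N at a wing) and lifts the head by a cam; at 0.4 to 0.5 the head pops up (stop_press goes to 0) and can be turned on to 0.8. Let go, a light spring turns it back to 0.
- head_left: Half of the red head's flank on its own +y side (of both wings and of the cap); origin on the axis at the underside of the head. Force on both halves while the head is turned counts as gripping. Below the wings all is free down to the station's top (60 mm above the worktop) but a collar, 32 mm wide and 12 mm high, and a 20 mm stem on the axis.
- head_right: The half of the red head's flank on its own -y side (-y side of both wings and of the cap); origin as head_left.
- green_button (a joint): How far the green button is pressed, m: 0 = out, 0.006 = fully in, which takes about 5 N; it springs back.
- green_button_top (a point): Centre of the flat top of the green push button, 26 mm in diameter in a 42 mm steel bezel 12 mm high; 82 mm above the worktop when it is out.
- blue_button (a joint): How far the blue button is pressed, m: 0 = out, 0.006 = fully in; the same kind as the green one. It is to be left alone.
- blue_button_top (a point): Centre of the flat top of the blue push button, made like the green one.
- dish: Petri dish, 61 mm in diameter, 14 mm high, lying loose in front of the station; origin at the centre of its underside. Bystander.
- weight: Small brass-coloured calibration weight, 19 mm in diameter, 22 mm high, standing loose in front of the station; origin at the centre of its underside. Bystander.
- tape: Roll of tape, 100 mm in diameter, 25 mm high, lying loose to the right of the station; origin at the centre of its underside. Bystander.
- micro_tube: Orange micro tube, 41 by 17 by 13 mm, lying loose to the left of the station; origin at the centre of its underside. Bystander.
- timer: White count-down timer, 73 by 65 by 19 mm, lying loose behind the station; origin at the centre of its underside. Bystander.

How it is judged:
On the way, in this order (a step that is already met when the one before it is completed fails the run):
1. the red button is pressed down and latched (value of joint stop_press above 0.007 m), for 0.3 s.
2. the head is pushed round clockwise and has popped up (value of joint stop_twist above 0.25 rad and value of joint stop_press below 0.002 m), for 0.1 s.
3. the green button is pressed fully in, with the stop button released (value of joint green_button above 0.0048 m and value of joint stop_press below 0.002 m), for 0.1 s.
At the end, for the whole second after the job is handed in: The red head is up (within 1.5 mm) and turned back (within 0.1 rad), the green and blue buttons are out (within 1 mm), and every loose thing is within 20 mm of where it lay (value of joint stop_press below 0.0015 m and value of joint stop_twist below 0.1 rad and value of joint each of green_button, blue_button below 0.001 m and distance of each of dish, weight, tape, micro_tube, timer from where it was at the start of the episode below 0.02 m); the robot touches nothing.
It fails at once if the red head is gripped to turn it (fingers bear on both halves of its flank with more than 2 N) (contact force between the fingers and head_left above 2 N and contact force between the fingers and head_right above 2 N and value of joint stop_twist above 0.1 rad).
It fails at once if the blue button is pressed (more than half-way) (value of joint blue_button above 0.003 m).
It fails at once if the green button is pressed while the stop button is latched (value of joint green_button above 0.003 m and value of joint stop_press above 0.005 m).
It fails at once if a loose thing by the station is shifted more than 20 mm or lifted more than 12 mm (distance of any of dish, weight, tape, micro_tube, timer from where it was at the start of the episode above 0.02 m or height (world z) of any of dish, weight, tape, micro_tube, timer above 0.012 m).
It also fails if it takes over 45 s, if anything falls off the work surface, if the arm or the gripper's body presses on something with over 40 N, if the wrist force passes 120 N, or if a joint passes its speed limit or range.

## Working session

There is one attempt and no reset: what is moved stays moved. The work goes in short steps, Python scripts to look and compute and a tool call to move; the robot and the scene stay as the last step left them, time stands still between calls to the robot, and variables do not carry over. Pictures are saved under pics/ and viewed, at most 10 in all, crops included, and the job is handed in when it is done.

Besides the shell and the picture viewer there is one more tool, called after "Emit:" as name(argument=value, ...), one argument or row to a line, values as JSON. step_arm: Moves the arm, as the interface text tells. Its arguments: {"type":"object","properties":{"motion":{"type":"array"},"gripper":{"type":"number"},"grip_force":{"type":"number"}},"required":["motion"]}

```bash
mkdir -p pics; cat > h.py <<'E'
import numpy as np, cv2
from plant import ctrl
def ray(name,u,v,z,cal=None):
    c=cal or ctrl.calibration(name); T=np.array(c["cam_to_world"])
    d=T[:3,:3]@np.array([(u-c["cx"])/c["fx"],-(v-c["cy"])/c["fy"],-1]); o=T[:3,3]
    return o+d*(z-o[2])/d[2]
def blobs(img,lo,hi,lo2=None,hi2=None,amin=30):
    hsv=cv2.cvtColor(img,cv2.COLOR_BGR2HSV); m=cv2.inRange(hsv,lo,hi)
    if lo2: m|=cv2.inRange(hsv,lo2,hi2)
    n,_,s,c=cv2.connectedComponentsWithStats(m)
    return [(int(s[i,4]),c[i].round(1).tolist(),s[i,:4].tolist()) for i in range(1,n) if s[i,4]>=amin]
E
python3 - <<'E'
from h import *
im=ctrl.read_camera("top"); cv2.imwrite("pics/top.png",im)
s=ctrl.get_state();print({k:np.round(v,3).tolist() for k,v in s.items()})
c=ctrl.calibration("top");print(c)
for n,a,z in (("red",((0,130,60),(8,255,255),(172,130,60),(180,255,255)),.104),("green",((45,90,40),(85,255,255)),.082),("blue",((95,110,50),(130,255,255)),.082),("yellow",((20,120,80),(34,255,255)),.06)):
    for b in blobs(im,*a): print(n,b,ray("top",*b[1],z,c).round(4))
E
```

```text
{'time': 0.05, 'qpos': [1.159, 0.287, 1.578, 0.0, 1.279, -0.15], 'dq': [-0.0, -0.002, -0.001, -0.001, 0.001, -0.002], 'joint_efforts': [0.0, -40.756, -29.392, -0.0, 0.004, -0.0], 'eef_pos': [0.174, 0.651, 0.241], 'tcp_rot': [0.131, 0.991, -0.001, -0.0], 'contact_force': [-0.31, 0.028, 0.186], 'wrist_torque': [0.005, 0.078, -0.015], 'finger_force': 0.0, 'opening': 1.004}
{'fx': 463.1494600510641, 'fy': 463.1494600510641, 'cx': 329.24488948989807, 'cy': 198.98846853700596, 'cam_to_world': array([[ 0.02797662,  0.99814009, -0.05416336,  0.46389773],
       [-0.9995634 ,  0.02741911, -0.01100916, -0.00590282],
       [-0.00950357,  0.05444771,  0.9984714 ,  1.15960531],
       [ 0.        ,  0.        ,  0.        ,  1.        ]])}
red (253, [366.2, 185.6], [359, 169, 17, 33]) [ 0.5541 -0.0778  0.104 ]
green (43, [437.1, 79.6], [427, 76, 19, 8]) [ 0.8112 -0.2404  0.082 ]
green (75, [335.1, 173.3], [331, 169, 9, 10]) [ 0.5828 -0.006   0.082 ]
green (1424, [124.5, 196.3], [90, 176, 66, 40]) [0.5155 0.4853 0.082 ]
blue (77, [426.0, 60.1], [422, 48, 9, 29]) [ 0.8574 -0.2135  0.082 ]
blue (103, [439.7, 60.3], [427, 49, 23, 28]) [ 0.8577 -0.2458  0.082 ]
blue (1451, [173.0, 74.9], [140, 60, 71, 31]) [0.8069 0.3848 0.082 ]
blue (1613, [84.1, 109.5], [54, 93, 61, 34]) [0.7185 0.592  0.082 ]
blue (1559, [544.7, 131.1], [516, 105, 63, 52]) [ 0.6951 -0.4933  0.082 ]
blue (82, [396.4, 199.2], [392, 195, 10, 10]) [ 0.5262 -0.1503  0.082 ]
blue (66, [6.9, 216.7], [3, 213, 10, 9]) [0.4601 0.7591 0.082 ]
blue (644, [138.8, 273.6], [123, 256, 32, 36]) [0.337  0.4426 0.082 ]
yellow (70, [442.0, 71.9], [430, 65, 24, 15]) [ 0.8374 -0.2567  0.06  ]
yellow (367, [264.4, 82.9], [254, 72, 21, 23]) [0.7998 0.1706 0.06  ]
yellow (1750, [365.0, 187.2], [313, 148, 106, 79]) [ 0.554 -0.078  0.06 ]
```

View pics/top.png

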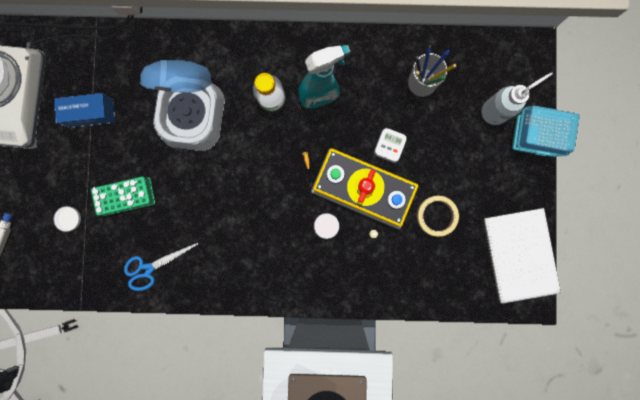

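The top view shows the station at pixel (365,187), with the green button at (335,173), the blue one at (396,199) and the wings along the short side. The green–blue distance comes to 155 mm against the 156 mm expected, and yaw is about -21°. I'm moving over the head and closing the fingers.

Emit:
step_arm(
  motion=[
    {"offset": [-0.557, -0.605, 0], "twist": 6.3},
    {"offset": [-0.557, -0.605, 0], "twist": 6.3},
    {"offset": [-0.557, -0.605, 0], "twist": 6.3},
    {"offset": [-0.557, -0.605, 0], "twist": 6.3},
    {"offset": [-0.557, -0.605, 0], "twist": 6.3},
    {"offset": [-0.557, -0.605, 0], "twist": 6.3},
    {"offset": [-0.557, -0.605, 0], "twist": 6.3},
    {"offset": [-0.557, -0.605, 0], "twist": 6.3},
    {"offset": [-0.557, -0.605, 0], "twist": 6.3},
    {"offset": [-0.557, -0.605, 0], "twist": 6.3},
    {"offset": [-0.557, -0.605, 0], "twist": 6.3},
    {"offset": [-0.557, -0.605, 0], "twist": 6.3},
  ],
  gripper=0,
  grip_force=20,
)

```text
time: 1.25
eef_pos: [0.4531, 0.1185, 0.2419]
tcp_rot: [0.185, 0.983, 0.0, -0.0]
contact_force: [0.9, 0.7, -0.1]
opening: 0.001
finger_force: 0.0
```

Emit:
step_arm(
  motion=[
    {"offset": [-0.165, -0.146, 0], "twist": 0},
    {"offset": [-0.165, -0.146, 0], "twist": 0},
    {"offset": [-0.165, -0.146, 0], "twist": 0},
    {"offset": [-0.165, -0.146, 0], "twist": 0},
    {"offset": [-0.165, -0.146, 0], "twist": 0},
    {"offset": [-0.165, -0.146, 0], "twist": 0},
  ],
)

```text
time: 1.85
eef_pos: [0.554, -0.0777, 0.2414]
tcp_rot: [0.187, 0.982, 0.0, -0.001]
contact_force: [-0.0, -0.2, -0.3]
opening: -0.003
finger_force: 0.0
```

```bash
python3 - <<'E'
from h import *
c=ctrl.calibration("wrist");im=ctrl.read_camera("wrist"); cv2.imwrite("pics/w1.png",im)
s=ctrl.get_state();print(s["eef_pos"],s["tcp_rot"],s["contact_force"]); print(np.round(c["cam_to_world"],3))
for n,a,z in (("red",((0,130,60),(8,255,255),(172,130,60),(180,255,255)),.099),("green",((45,90,40),(85,255,255)),.082),("blue",((95,110,50),(130,255,255)),.082),("yellow",((20,120,80),(34,255,255)),.06)):
    for b in blobs(im,*a,amin=200): print(n,b,ray("wrist",*b[1],z,c).round(4))
E
```

```text
[ 0.55335099 -0.07598553  0.24140281] [ 1.85756802e-01  9.82595050e-01  4.06377365e-04 -1.10148451e-03] [-0.16232758 -0.23123809  0.09043894]
[[ 0.367 -0.88  -0.301  0.477]
 [ 0.93   0.348  0.118 -0.048]
 [ 0.001 -0.323  0.946  0.375]
 [ 0.     0.     0.     1.   ]]
red (2247, [309.0, 185.5], [286, 139, 47, 96]) [ 0.5532 -0.0783  0.099 ]
green (690, [399.5, 181.3], [385, 167, 30, 30]) [ 0.5828 -0.007   0.082 ]
green (376, [586.5, 256.0], [566, 249, 49, 19]) [0.7143 0.1318 0.082 ]
blue (700, [218.6, 181.7], [204, 167, 30, 30]) [ 0.5264 -0.1506  0.082 ]
blue (2358, [42.8, 378.6], [0, 353, 89, 47]) [ 0.6513 -0.4167  0.082 ]
yellow (5562, [308.7, 153.7], [178, 111, 263, 120]) [ 0.5363 -0.072   0.06  ]
yellow (5041, [309.0, 171.5], [260, 128, 99, 95]) [ 0.5517 -0.0777  0.06  ]
yellow (417, [632.6, 324.8], [623, 305, 17, 39]) [0.8335 0.1799 0.06  ]
```

View pics/w1.png

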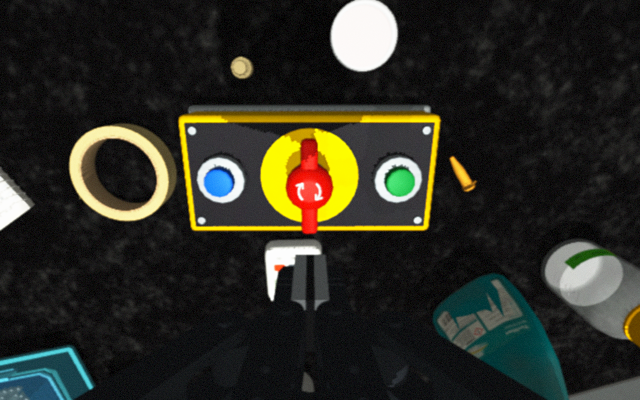

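The wrist view shows the head at (309,185), green at (399,181) and blue at (219,182). That puts the axis at (0.5545, -0.0785) and matches the top view. The station is square with the tool, so I'm pressing down.

Emit:
step_arm(
  motion=[
    {"offset": [-0.001, -0.001, 0.05], "twist": 0},
    {"offset": [-0.001, -0.001, 0.09], "twist": 0},
    {"offset": [-0.001, -0.001, 0.112], "twist": 0},
    {"offset": [-0.001, -0.001, 0.12], "twist": 0},
    {"offset": [-0.001, -0.001, 0.124], "twist": 0},
    {"offset": [-0.001, -0.001, 0.128], "twist": 0},
    {"offset": [-0.001, -0.001, 0.131], "twist": 0},
    {"offset": [-0.001, -0.001, 0.133], "twist": 0},
    {"offset": [-0.001, -0.001, 0.134], "twist": 0},
  ],
)

```text
time: 2.8
eef_pos: [0.5548, -0.077, 0.1091]
tcp_rot: [0.185, 0.983, -0.0, 0.001]
contact_force: [-0.2, 0.5, -0.1]
opening: 0.001
finger_force: 0.0
```

Emit:
step_arm(
  motion=[
    {"offset": [0, 0, 0.001], "twist": 0},
    {"offset": [0, 0, 0.002], "twist": 0},
    {"offset": [0, 0, 0.003], "twist": 0},
  ],
)

```text
time: 3.1
eef_pos: [0.5545, -0.077, 0.1069]
tcp_rot: [0.185, 0.983, -0.0, -0.0]
contact_force: [-3.9, 1.3, 11.6]
opening: -0.0
finger_force: 5.7
```

The head is at the bottom, with the tip at 96 mm and 11.6 N. I'm lifting off, then going down on the green side of the far wing.

Emit:
step_arm(
  motion=[
    {"offset": [0, 0, 0], "twist": 0},
    {"offset": [0, 0, 0], "twist": 0},
    {"offset": [0, 0, -0.022], "twist": 0},
    {"offset": [0, 0, -0.03], "twist": 0},
    {"offset": [-0.033, 0.03, -0.03], "twist": 0},
    {"offset": [-0.033, 0.03, -0.02], "twist": 0},
    {"offset": [-0.033, 0.03, 0], "twist": 0},
    {"offset": [-0.033, 0.03, 0.016], "twist": 0},
    {"offset": [-0.033, 0.03, 0.016], "twist": 0},
  ],
)

```text
time: 4.0
eef_pos: [0.5932, -0.0603, 0.0855]
tcp_rot: [0.185, 0.983, 0.0, -0.004]
contact_force: [0.3, 0.5, -0.5]
opening: -0.004
finger_force: 0.0
```

```bash
python3 - <<'E'
from h import *
c=ctrl.calibration("scene");im=ctrl.read_camera("scene")
s=ctrl.get_state();print(s["eef_pos"],s["contact_force"])
T=np.linalg.inv(c["cam_to_world"]);p=T@[.5545,-.0785,.09,1]
u,v=c["cx"]+c["fx"]*p[0]/-p[2],c["cy"]-c["fy"]*p[1]/-p[2];print(u,v,-p[2])
x0,y0=int(max(u-90,0)),int(max(v-70,0))
cv2.imwrite("pics/s1.png",cv2.resize(im[y0:y0+140,x0:x0+180],None,fx=4,fy=4,interpolation=cv2.INTER_CUBIC))
E
```

```text
[ 0.59424226 -0.06061863  0.0871944 ] [-0.4632164  -0.25241741  0.6760709 ]
360.10574009404655 192.2836699791988 0.8801395737752973
```

View pics/s1.png

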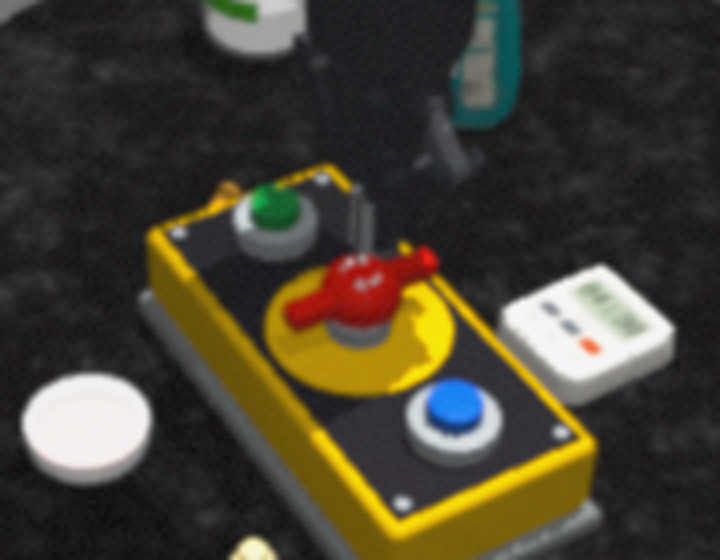

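The scene view shows the head latched at (360,290) and the fingertip on the green side of the far wing, near (365,220). I'm pushing it round clockwise on an arc.

Emit:
step_arm(
  motion=[
    {"offset": [-0.004, -0.006, 0], "twist": 0},
    {"offset": [-0.004, -0.01, 0], "twist": 0},
    {"offset": [-0.004, -0.013, 0], "twist": 0},
    {"offset": [-0.0055, -0.0155, 0], "twist": 4.3},
    {"offset": [-0.0065, -0.018, 0], "twist": 8.6},
    {"offset": [-0.0075, -0.021, 0], "twist": 13},
    {"offset": [-0.008, -0.024, 0], "twist": 17},
  ],
)

```text
time: 4.75
eef_pos: [0.5958, -0.0863, 0.0908]
tcp_rot: [0.33, 0.944, 0.001, 0.002]
contact_force: [-0.8, 2.1, 1.2]
opening: 0.002
finger_force: 0.6
```

Emit:
step_arm(
  motion=[
    {"offset": [-0.001, -0.0025, 0], "twist": 4},
    {"offset": [-0.0022, -0.0053, 0], "twist": 8.6},
    {"offset": [-0.003, -0.008, 0], "twist": 13},
    {"offset": [-0.0037, -0.011, 0], "twist": 17.2},
    {"offset": [-0.0037, -0.011, 0], "twist": 17.2},
    {"offset": [-0.0037, -0.011, 0], "twist": 17.2},
  ],
)

```text
time: 5.35
eef_pos: [0.5912, -0.0973, 0.0901]
tcp_rot: [0.465, 0.885, 0.0, 0.001]
contact_force: [1.4, 0.2, 0.5]
opening: 0.001
finger_force: 0.5
```

```bash
python3 - <<'E'
from h import *
im=ctrl.read_camera("scene")
s=ctrl.get_state();print(s["eef_pos"],s["tcp_rot"],s["contact_force"])
cv2.imwrite("pics/s2.png",cv2.resize(im[122:262,270:450],None,fx=4,fy=4,interpolation=cv2.INTER_CUBIC))
E
```

```text
[ 0.59108565 -0.09725738  0.08989336] [4.65145155e-01 8.85234160e-01 1.48841729e-04 6.66400493e-04] [ 0.54723396 -0.10691154  0.54742815]
```

View pics/s2.png

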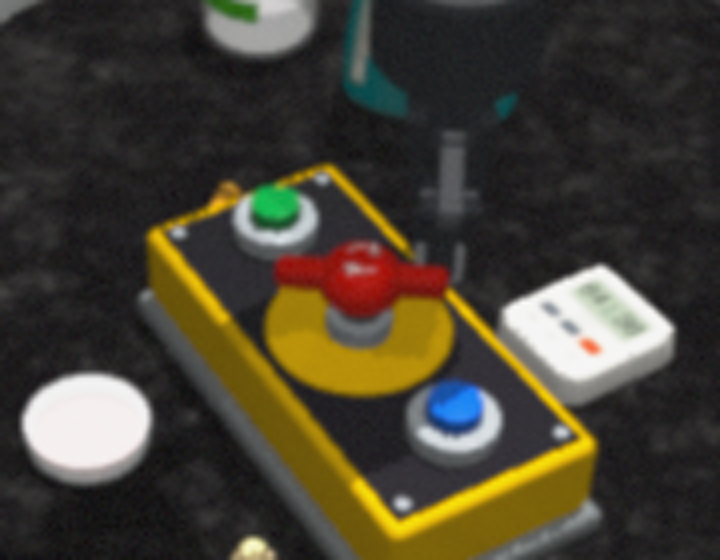

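The scene view shows the head turned about 35° and standing higher at (362,280), so it looks popped. I'm pushing slightly further to make sure.

Emit:
step_arm(
  motion=[
    {"offset": [-0.001, -0.002, 0], "twist": 3},
    {"offset": [-0.0016, -0.0035, 0], "twist": 5.7},
    {"offset": [-0.0016, -0.0035, 0], "twist": 5.7},
    {"offset": [-0.0016, -0.0035, 0], "twist": 5.7},
  ],
)

```text
time: 5.8
eef_pos: [0.5889, -0.1003, 0.0895]
tcp_rot: [0.508, 0.861, 0.0, 0.0]
contact_force: [1.1, -0.7, 0.7]
opening: -0.0
finger_force: 0.5
```

Emit:
step_arm(
  motion=[
    {"offset": [0, 0.01, 0], "twist": 0},
    {"offset": [0, 0.025, 0], "twist": 0},
    {"offset": [0, 0.045, 0], "twist": 0},
    {"offset": [0, 0.045, -0.04], "twist": 0},
    {"offset": [0, 0.045, -0.05], "twist": 0},
    {"offset": [0, 0.045, -0.05], "twist": 0},
  ],
)

```text
time: 6.4
eef_pos: [0.6299, -0.0788, 0.1419]
tcp_rot: [0.509, 0.861, 0.001, 0.003]
contact_force: [0.3, -0.2, 0.0]
opening: -0.001
finger_force: 0.0
```

```bash
python3 - <<'E'
from h import *
im=ctrl.read_camera("scene")
s=ctrl.get_state();print(s["eef_pos"],s["tcp_rot"],s["contact_force"])
cv2.imwrite("pics/s3.png",cv2.resize(im[122:262,270:450],None,fx=4,fy=4,interpolation=cv2.INTER_CUBIC))
q=s["tcp_rot"];a=2*np.arctan2(q[1],q[0]);X=np.array([np.cos(a),np.sin(a)]);Y=np.array([np.sin(a),-np.cos(a)])
d=np.array([.5828,-.0065])-s["eef_pos"][:2];print(d@X,d@Y)
E
```

```text
[ 0.62864206 -0.07864878  0.14004702] [5.08848322e-01 8.60855709e-01 1.81522513e-04 8.95301298e-04] [-0.5211177  -0.13395781 -1.55895407]
0.08531145512919859 -0.005375527532742211
```

View pics/s3.png

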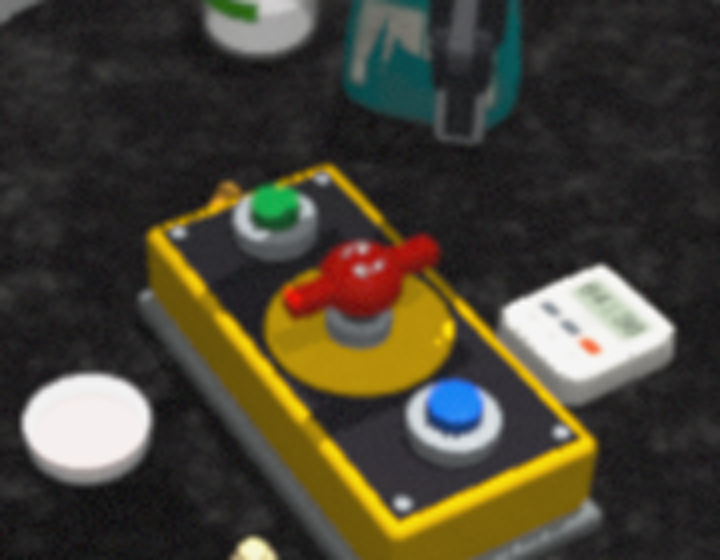

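The head is back at zero turn and up at (360,278). I'm going to the green button and pressing it.

Emit:
step_arm(
  motion=[
    {"offset": [0.045, -0.003, 0], "twist": 0},
    {"offset": [0.085, -0.005, 0], "twist": 0},
    {"offset": [0.085, -0.005, 0.02], "twist": 0},
    {"offset": [0.085, -0.005, 0.038], "twist": 0},
    {"offset": [0.085, -0.005, 0.046], "twist": 0},
    {"offset": [0.085, -0.005, 0.049], "twist": 0},
    {"offset": [0.085, -0.005, 0.052], "twist": 0},
    {"offset": [0.085, -0.005, 0.054], "twist": 0},
    {"offset": [0.085, -0.005, 0.054], "twist": 0},
  ],
)

```text
time: 7.35
eef_pos: [0.5831, -0.0069, 0.087]
tcp_rot: [0.509, 0.861, -0.0, -0.0]
contact_force: [-5.6, 0.7, 7.7]
opening: 0.004
finger_force: 4.0
```

Force is 7.7 N with the tip at 76 mm, so the button is close to fully in. I'm pressing a little more, holding, then releasing.

Emit:
step_arm(
  motion=[
    {"offset": [0, 0, 0.001], "twist": 0},
    {"offset": [0, 0, 0.002], "twist": 0},
    {"offset": [0, 0, 0.002], "twist": 0},
    {"offset": [0, 0, 0.002], "twist": 0},
  ],
)

```text
time: 7.75
eef_pos: [0.5833, -0.0069, 0.0869]
tcp_rot: [0.509, 0.861, -0.0, -0.0]
contact_force: [-8.3, 1.1, 15.8]
opening: -0.005
finger_force: 7.8
```

Emit:
step_arm(
  motion=[
    {"offset": [0, 0, -0.01], "twist": 0},
    {"offset": [0, 0, -0.04], "twist": 0},
    {"offset": [0, 0, -0.08], "twist": 0},
    {"offset": [0, 0, -0.1], "twist": 0},
    {"offset": [0, 0, -0.1], "twist": 0},
    {"offset": [0, 0, -0.1], "twist": 0},
  ],
)

```text
time: 8.35
eef_pos: [0.5831, -0.0069, 0.1835]
tcp_rot: [0.509, 0.861, 0.0, 0.001]
contact_force: [-0.6, 0.3, -1.0]
opening: 0.002
finger_force: 0.0
```

```bash
python3 - <<'E'
from h import *
im=ctrl.read_camera("scene")
cv2.imwrite("pics/s4.png",cv2.resize(im[122:262,270:450],None,fx=4,fy=4,interpolation=cv2.INTER_CUBIC))
E
```

```text
(no output)
```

View pics/s4.png

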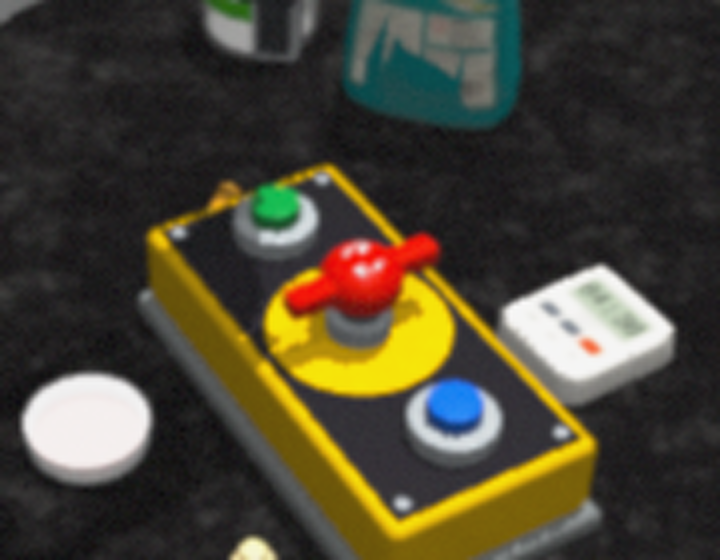

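The red head is up and unturned at (362,278), green (275,205) and blue (455,403) are out, and the bystanders in this view haven't moved. The arm is clear, so I'm handing in.

```bash
python3 -c "
from plant import ctrl
print(ctrl.sign_off())"
```

```text
the job is handed in; nothing more can be done
None
```

I pressed the red button until it latched, pushed one wing clockwise until the head popped up, then pressed and released the green button, and handed the job in at about 8.4 s; the final picture shows everything back in place, but sign-off returned no verdict.

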